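# Clamp a heat sink in the machine vise

### The job

Set the aluminium heat sink, fins up, flat on the bed of the blue vise between its open jaws, lengthwise along the jaws and roughly centred on them, and let go. Then crank the vise handle clockwise until the sprung jaw pad has closed on the heat sink with the other side against the fixed jaw, and about half a turn further so that it is held firmly, but never so far that the pad is pushed all the way in. Let go of the handle and leave the things lying round the work where they are.

Things in the scene. Friction and masses are not known exactly. Their poses are not given: they have to be found in the camera images.
- vise: Blue machine vise fixed to the bench, foot 150 x 110 mm; steel bed 80 mm above the bench. Origin: its middle, on the bench top. x runs along the screw from the crank (-x end, nearest the robot) to the fixed jaw, whose face is at x = +60 mm; z up. Jaws stand 14 to 16 mm above the bed and are 80 mm long (y). Casting in front of the bed: to x = -80 mm, 74 mm high.
- vise_bed (a point): Point on the top of the vise bed (80 mm above the bench), at x = +26 mm, y = 0 of the vise: about the middle of the opening between the jaws at the start. Axes as the vise's.
- crank (a joint): Crank angle (rad, 0 to 14: over two turns) about the vise's x axis, 62 mm above the bench. Grows clockwise as seen from the robot's side (the crank end), which closes the vise, 16 mm a turn (2.546 mm a rad). 0: fully open, handle straight up; starts at 0 to 3. Stiff (about 5 N at the handle, to 8 N with the pad pressed); stays where it is left; does not move along x.
- crank_grip (a point): Middle of the black crank handle, a freely spinning round sleeve 22 mm thick, 52 mm long, parallel to the vise's x. It goes round the screw axis at 30 mm radius: in the vise's frame x = -126, y = -30 sin a, z = 62 + 30 cos a mm at crank angle a. Behind it, at x = -98 to -90 mm, is the crank's flat arm, 18 to 22 mm wide, on a hub of 12 mm radius.
- jaw_pad (a joint): How far the sprung pad is pushed back into the sliding jaw (m): 0 free, 0.012 all the way in. Spring 3 N a mm, 3 N preload. Once the heat sink is against both jaws it grows 2.546 mm per rad of crank (8 mm per half turn). Two pins with red ends, flush with the back of the sliding jaw when the pad is free, come out towards the crank by as much.
- heat_sink_mid (a point): Loose aluminium heat sink, about 0.2 kg: flange 46 (x) by 90 (y) mm, 14 mm thick, with five upright fins along y, 30 mm wide over the outer fins and 90 mm long, to 52 mm above the underside. Point at its centre, 26 mm up; z up out of the fins, y lengthwise. Hold it across the fins (30 mm). In the vise y lies along the jaws, either way round, flange between them.
- pad_face (a point): Middle of the face of the sprung steel pad (80 mm long along y, 14 mm high), carried in front of the sliding jaw, 7.5 mm above the bed; axes as the vise's. At x = -8 mm of the vise when the crank reads 0; the opening to the fixed jaw is 60 to 68 mm at the start.
- fixed_jaw: Steel face plate of the fixed jaw, 5 x 80 x 14 mm; origin at the middle of its underside, on the bed, 2.5 mm behind its face.
- red_cutters: Cutters with red handles, 126 x 48 x 12 mm, lying; leave alone. Origin at its underside.
- marker_pen: Blue marker pen, 128 mm long, lying; leave alone. Origin at its underside.
Not all that is in view belongs to the job. Of the things that look like the part that bears heat_sink_mid, the larger one is meant.

How it is judged:
On the way, in this order (a step that is already met when the one before it is completed fails the run):
1. The heat sink lies flat on the vise bed between the jaws, fins up, centred along them within 22 mm, let go, with the vise not yet tightened (y of heat_sink_mid in the frame of vise between -0.022 and 0.022 m and z of heat_sink_mid in the frame of vise between 0.102 and 0.11 m and x of heat_sink_mid in the frame of vise between 0.005 and 0.0415 m and angle between heat_sink_mid's own z axis and vertical below 0.08 rad and contact force between the fingers and heat_sink below 0.3 N and value of joint jaw_pad below 0.001 m), for 0.3 s.
2. The crank has driven the pad onto the heat sink, which presses it back by more than 3 mm (value of joint jaw_pad above 0.003 m), for 0.2 s.
At the end, for the whole second after the job is handed in: The heat sink lies flat on the vise bed (within 4 mm, 0.08 rad), fins up, along the jaws within 0.08 rad and centred within 22 mm, pressed against the fixed jaw with over 5 N by the sprung pad, which is pushed in 3 to 11 mm of its 12; heat sink and crank are let go and at rest (y of heat_sink_mid in the frame of vise between -0.022 and 0.022 m and z of heat_sink_mid in the frame of vise between 0.102 and 0.11 m and x of heat_sink_mid in the frame of vise between 0.005 and 0.0415 m and angle between heat_sink_mid's own z axis and vertical below 0.08 rad and contact force between the fingers and heat_sink below 0.3 N and value of joint jaw_pad between 0.003 and 0.011 m and contact force between fixed_jaw and heat_sink above 5 N and angle between the y axis of vise and the y axis of heat_sink_mid, either way round below 0.08 rad and linear speed of heat_sink below 0.01 m/s and velocity of joint crank between -0.1 and 0.1 rad/s); the robot touches nothing.
It fails at once if The sprung pad is pushed all the way in (over 11.5 mm) (value of joint jaw_pad above 0.0115 m).
It fails at once if The red-handled cutters moved more than 30 mm (distance of red_cutters from where it was at the start of the episode above 0.03 m).
It fails at once if The marker pen moved more than 30 mm (distance of marker_pen from where it was at the start of the episode above 0.03 m).
It also fails if it takes over 61 s, if anything falls off the work surface, if the arm or the gripper's body presses on something with over 40 N, if the wrist force passes 120 N, or if a joint passes its speed limit or range.

### The arm

A 6-joint arm with a two-finger parallel gripper is mounted at the origin on a cart in front of the work surface, level with it; the furniture and walls round the work are solid. World frame = base frame: x ahead of the robot, y to its left, z up, the work surface at z = 0. Lengths are in m, angles in rad, forces in N, time in s.
With the tool pointing down it reaches from about 0.325 to 1 m from the base axis. Payload 5.1 kg.
Tool frame: the origin (TCP) lies between the finger pads; the fingertips stand 14 mm ahead of it and the grasp point (between the pads) lies 5 mm behind it; z points along the fingers, y is the direction in which the jaws open and shut (so a half turn about z gives the same grasp; the last joint's range is limited). The gripper opens to 85 mm and grips with 20 to 120 N. Pads are 22 mm wide; open, the fingers measure 114 mm over their backs; the gripper's body (76 mm by 85 mm) begins 54 mm behind the grasp point. The pads swing forward as they close: fully open they stand 13 mm farther back than shut.
Start: joints at [-1.384, 0.124, 1.65, -0, 1.367, -0.083], TCP at [0.173, -0.626, 0.245] pointing down, gripper open.
Joint ranges: [-2.61, 2.61], [-1.02, 2.33], [0.03, 2.71], [-1.35, 4.49], [0.32, 2.68], [-2.91, 2.91]. Speed limits (rad/s): [2.57, 2.57, 3.14, 3.14, 3.14, 3.14].

### API

Orientations are given as a rotation vector (axis times angle).
In Python, from workcell import r gives the robot as it stands.
- The arm moves only by the tool apply_moves, never from a script. Its argument "motion" is a list of rows, each a list of 4 numbers: the shift along the tool's x, y, z in m, then the turn about the tool's z in degrees. In form: [[x, y, z, twist], ...]. A call has 1 to 20 rows; each row is the pose to reach, as a shift and turn from the pose commanded when the call began, along the tool's axes at that moment; what a row does not reach only later rows make up. A row lasts 1/10 s, in which the tool goes at most 50 mm and 8.59 degrees, less where a joint would pass 70% of its speed; a pose out of reach is approached as far as the arm can. A call with a gripper value outside its range is refused whole. "fingers" is the closure, from -1 (fully open) to 1 (shut), so that 0 is half open, set as the call begins (left out, the last holds). The fingers move at their own pace and stop on an object; "newtons" is the grip in N (left out, the last holds). Time passes only in rows, so rows that repeat a pose let the fingers close. It gives the time, the measured TCP pose, the force and the opening at its end, in the units of the state.
- r.state(): the state, without advancing time (a new reading comes with each control period).
- r.get_image(name): name is "side" or "top"; returns (picture, depth): 420x560x3 uint8, red, green, blue; 420x560 float32, m along the optical axis (not along the pixel's ray), 0 where there is no reading.
- r.camera_params(name): a dict with "fx", "fy", "cx", "cy" (pixels), "dist" ([k1, k2, p1, p2, k3] as OpenCV has them; the pictures are not rectified), "R" (3x3) and "t" (3): a world point X has camera coordinates R X + t. Camera axes: x right, y down, z forward; pixel columns grow to the right and rows downward; lengths in m; the calibration is good to about 2 mm. A picture is of the moment at which its call begins. camera_params takes no time and is no camera call.
- r.close_job(): hands the job in, once; it reports no verdict.
The state is a dict: "time_s": time; "qpos": joint angles; "qvel": joint speeds; "joint_efforts": joint torques, N m; "position": TCP position; "tcp_rot": TCP orientation; "wrist_force": force on the tool from outside, world axes, zero at the start; "moment": the same for the moment, N m; "opening": finger opening in m.
Only numpy, scipy, OpenCV 4.12 (cv2) and the standard library are available. Lean on these libraries where they do the work, as an engineer would, in place of code of your own. Each camera call takes 0.05 s, during which the arm holds its last target. There are 200 camera calls.

## Working session

There is one attempt and no reset: what is moved stays moved. The work goes in short steps, Python scripts to look and compute and a tool call to move; the robot and the scene stay as the last step left them, time stands still between calls to the robot, and variables do not carry over. Pictures are saved under pics/ and viewed, about 8 in all and at most 12, crops included, and the job is handed in when it is done.

Besides the shell and the picture viewer there is one more tool, called after "Emit:" as name(argument=value, ...), one argument or row to a line, values as JSON. apply_moves: Moves the arm, as the interface text tells. Its arguments: {"type":"object","properties":{"motion":{"type":"array","items":{"type":"array","items":{"type":"number"}}},"fingers":{"type":"number"},"newtons":{"type":"number"}},"required":["motion"]}

```bash
ls; mkdir -p pics; cat > h.py <<'E'
import numpy as np,cv2
from workcell import r
def world(cam,D,u,v):
    p=r.camera_params(cam);K=np.array([[p['fx'],0,p['cx']],[0,p['fy'],p['cy']],[0,0,1]])
    uv=cv2.undistortPoints(np.array([[[u,v]]],float),K,np.array(p['dist'],float))[0,0]
    R=np.array(p['R']);t=np.array(p['t'])
    return R.T@(np.array([uv[0],uv[1],1])*D-t)
def cloud(cam,dep):
    p=r.camera_params(cam);K=np.array([[p['fx'],0,p['cx']],[0,p['fy'],p['cy']],[0,0,1]])
    h,w=dep.shape;g=np.stack(np.meshgrid(np.arange(w),np.arange(h)),-1).reshape(-1,1,2).astype(float)
    uv=cv2.undistortPoints(g,K,np.array(p['dist'],float))[:,0]
    c=np.c_[uv,np.ones(len(uv))]*dep.reshape(-1,1)
    X=(c-np.array(p['t']))@np.array(p['R'])
    X[dep.ravel()==0]=np.nan
    return X.reshape(h,w,3)
def proj(cam,X):
    p=r.camera_params(cam);K=np.array([[p['fx'],0,p['cx']],[0,p['fy'],p['cy']],[0,0,1]])
    return cv2.projectPoints(np.array(X,float).reshape(-1,1,3),cv2.Rodrigues(np.array(p['R']))[0],np.array(p['t'],float),K,np.array(p['dist'],float))[0][:,0]
def shot(tag):
    for c in ('top','side'):
        im,d=r.get_image(c);cv2.imwrite(f'pics/{tag}_{c}.png',im[:,:,::-1]);np.save(f'pics/{tag}_{c}.npy',d)
E
python3 - <<'E'
from h import *
shot('a');print(r.state())
for c in('top','side'):print(c,r.camera_params(c))
E
```

```text
pics
{'time_s': 0.1, 'qpos': array([-1.38356787e+00,  1.24436323e-01,  1.65157698e+00,  1.29468326e-07,
        1.36753047e+00, -8.25800862e-02]), 'qvel': array([-8.93231461e-04, -2.42206486e-03, -3.05530382e-03,  2.05429120e-03,
       -2.69311763e-05, -2.56057117e-03]), 'joint_efforts': array([ 9.66521511e-04, -4.24929893e+01, -3.66653466e+01, -1.02654658e-04,
        3.92066839e-03, -2.28852576e-05]), 'position': array([ 0.17313729, -0.62594648,  0.24415487]), 'tcp_rot': array([-3.11111805e+00, -4.22267822e-01,  1.59992625e-04]), 'wrist_force': array([-0.61140654, -0.22741934, -0.39511644]), 'moment': array([-0.06129117, -0.03902554, -0.04221385]), 'opening': 0.08524387941176653}
top {'fx': 420.2739782175608, 'fy': 420.2739782175608, 'cx': 277.9780414665425, 'cy': 212.27687765804248, 'dist': array([0.0297402, 0.       , 0.       , 0.       , 0.       ]), 'R': array([[-0.00186588, -0.99972899, -0.02320469],
       [-0.9977206 ,  0.00342639, -0.06739341],
       [ 0.06745466,  0.02302605, -0.9974566 ]]), 't': array([0.04980135, 0.53919666, 1.12312564])}
side {'fx': 410.59822503440625, 'fy': 410.59822503440625, 'cx': 287.07947995402424, 'cy': 209.7591707403489, 'dist': array([-0.11155582,  0.        ,  0.        ,  0.        ,  0.        ]), 'R': array([[-0.88601084,  0.46348917,  0.01275094],
       [ 0.31544692,  0.62271072, -0.7160479 ],
       [-0.33982059, -0.63040396, -0.69793468]]), 't': array([ 0.43818725, -0.12524112,  1.3383875 ])}
```

```bash
python3 - <<'E'
import cv2
for c in('top','side'):
    a=cv2.imread(f'pics/a_{c}.png');cv2.imwrite(f'pics/b_{c}.png',cv2.resize(a,(784,588),interpolation=cv2.INTER_CUBIC))
E
```

```text
(no output)
```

View pics/b_top.png

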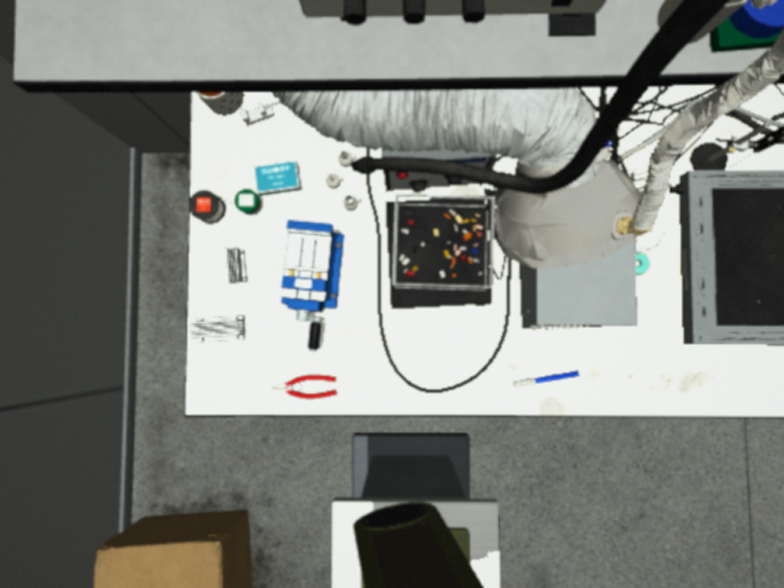

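View pics/b_side.png

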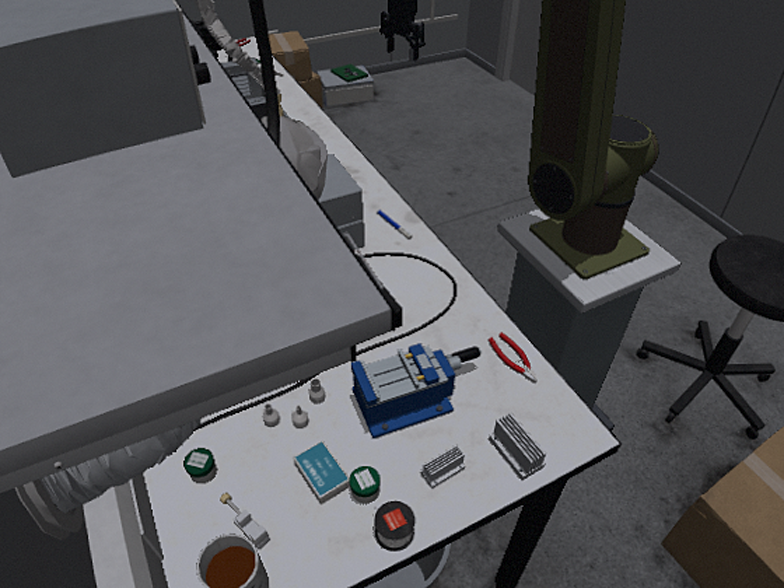

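Top view (b_top, 784 px scale): the vise is at about (312,265), crank handle at (315,335), cutters at (310,386) and pen at (546,379). Two finned parts could be the heat sink: a small one at (236,265) and a large one at (218,327). In the side view they are at (443,465) and (518,443). The larger, at (218,327), fits the description. I'll confirm it in an enlarged crop.

```bash
python3 - <<'E'
from h import *
a=cv2.imread('pics/a_top.png')[145:285,130:260]
b=cv2.imread('pics/a_side.png')[240:345,245:400]
A=cv2.resize(a,None,fx=4,fy=4,interpolation=cv2.INTER_CUBIC);cv2.imwrite('pics/c_top.png',A)
B=cv2.resize(b,None,fx=5,fy=5,interpolation=cv2.INTER_CUBIC);cv2.imwrite('pics/c_side.png',B)
d=np.load('pics/a_top.npy');X=cloud('top',d);ds=np.load('pics/a_side.npy');Y=cloud('side',ds)
for n,(u,v) in dict(table=(190,250),sink=(156,234),small=(168,189),vise=(220,180),handle=(225,239),cut=(220,275)).items(): print(n,X[v,u].round(3))
for n,(u,v) in dict(sink=(370,312),small=(316,330),handle=(335,252)).items(): print(n,Y[v,u].round(3))
E
```

```text
table [0.437 0.291 0.   ]
sink [0.481 0.37  0.05 ]
small [0.603 0.347 0.029]
vise [0.619 0.197 0.08 ]
handle [0.467 0.187 0.054]
cut [0.369 0.208 0.002]
sink [0.482 0.375 0.044]
small [0.607 0.35  0.029]
handle [0.464 0.197 0.054]
```

View pics/c_top.png

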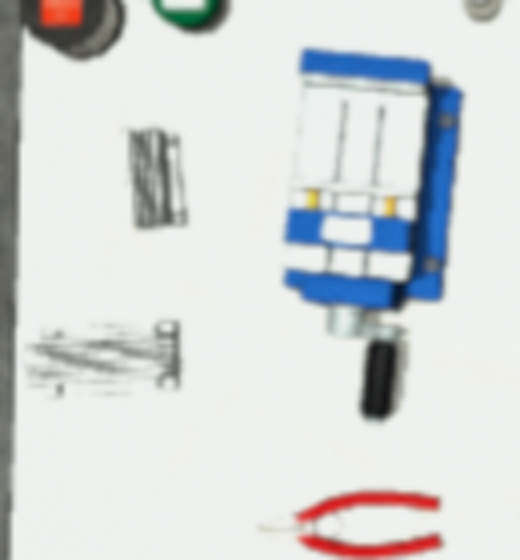

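View pics/c_side.png

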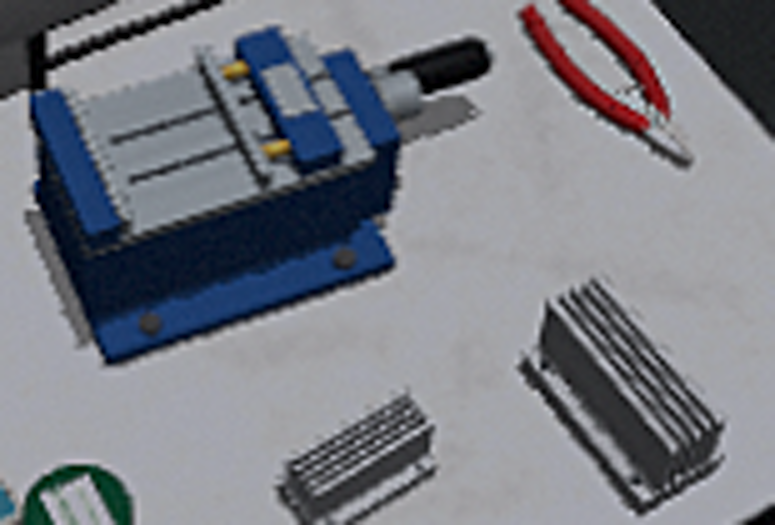

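The crop confirms the larger heat sink, standing fins up with its length along world y: (105,355) in the top crop, (630,390) in the side crop. Next I'll fit the poses from both depth clouds.

```bash
cat > fit.py <<'E'
from h import *
import sys
def rect(P):
    (c,s,a)=cv2.minAreaRect((P[:,:2]*1000).astype(np.float32));return np.round(c,1),np.round(s,1),round(a,1)
def pts(tag,box,zr):
    out=[]
    for c in('top','side'):
        X=cloud(c,np.load(f'pics/{tag}_{c}.npy')).reshape(-1,3)
        m=(X[:,0]>box[0])&(X[:,0]<box[1])&(X[:,1]>box[2])&(X[:,1]<box[3])&(X[:,2]>zr[0])&(X[:,2]<zr[1])
        out.append(X[m])
    return out
E
python3 - <<'E'
from fit import *
def show(n,box,zr):
    for c,P in zip(('top','side'),pts('a',box,zr)):
        if len(P)>5: print(n,c,len(P),rect(P),'z',np.percentile(P[:,2],[5,50,95]).round(4),'x',np.percentile(P[:,0],[2,98]).round(3),'y',np.percentile(P[:,1],[2,98]).round(3))
show('sinktop',(.42,.55,.3,.46),(.044,.06))
show('sinkall',(.42,.55,.3,.46),(.006,.06))
show('handle',(.42,.505,.15,.25),(.015,.11))
show('vise bed',(.5,.75,.1,.3),(.074,.084))
show('jaws',(.5,.75,.1,.3),(.089,.105))
show('foot',(.45,.75,.08,.32),(.008,.02))
# jaws profile along x in top
P=pts('a',(.5,.75,.19,.22),(.06,.12))[0]
o=np.argsort(P[:,0]);print([(round(x*1000),round(z*1000)) for x,z in P[o][::max(1,len(o)//60)][:,[0,2]]])
E
```

```text
sinktop top 213 (array([480.1, 379.1]), array([29.9, 88.5]), 3.3) z [0.0476 0.0519 0.0557] x [0.465 0.496] y [0.336 0.422]
sinktop side 522 (array([482.2, 378.3]), array([31.7, 90.6]), 2.4) z [0.0447 0.0502 0.0537] x [0.467 0.498] y [0.336 0.422]
sinkall top 592 (array([497.6, 382.3]), array([101.3, 130.1]), 14.4) z [0.0109 0.0177 0.0544] x [0.457 0.503] y [0.335 0.422]
sinkall side 1020 (array([485.4, 378.9]), array([46.9, 92.7]), 6.8) z [0.0116 0.0443 0.0529] x [0.466 0.505] y [0.336 0.424]
handle top 239 (array([470.3, 203.2]), array([44.8, 67. ]), 84.0) z [0.0448 0.0524 0.0723] x [0.438 0.503] y [0.18  0.218]
handle side 176 (array([471.4, 200.7]), array([40.4, 66.2]), 89.5) z [0.0421 0.0516 0.0722] x [0.442 0.504] y [0.182 0.22 ]
vise bed top 1109 (array([586.9, 202.6]), array([ 81.3, 173.4]), 83.5) z [0.0752 0.0798 0.0829] x [0.516 0.651] y [0.161 0.24 ]
vise bed side 1130 (array([590.5, 201.3]), array([ 82.4, 173. ]), 85.4) z [0.0751 0.0799 0.0824] x [0.521 0.673] y [0.161 0.243]
jaws top 655 (array([611.8, 200.3]), array([ 82.9, 126.3]), 84.3) z [0.0904 0.0938 0.0972] x [0.54
[... 399 characters left out ...]
0, 76), (503, 73), (506, 70), (511, 78), (513, 75), (516, 76), (519, 74), (521, 73), (524, 72), (527, 72), (529, 73), (532, 69), (536, 84), (539, 83), (541, 86), (544, 82), (546, 84), (548, 97), (551, 95), (553, 95), (556, 96), (558, 95), (561, 96), (563, 95), (566, 94), (569, 93), (572, 91), (575, 80), (578, 79), (581, 80), (583, 79), (586, 79), (589, 98), (591, 97), (594, 77), (598, 84), (601, 82), (604, 81), (606, 81), (609, 82), (612, 81), (614, 82), (617, 81), (620, 78), (622, 79), (625, 79), (628, 78), (631, 76), (635, 83), (637, 84), (640, 81), (643, 81), (645, 82), (648, 81), (651, 79), (653, 96), (655, 88), (657, 91), (659, 90), (664, 96), (666, 96), (669, 96), (672, 95), (675, 93)]
```

```bash
cat >> h.py <<'E'
from scipy.spatial.transform import Rotation as Ro
def shift(xyz,yawY):
    s=r.state();R=Ro.from_rotvec(s['tcp_rot']).as_matrix();d=R.T@(np.array(xyz)-s['position'])
    y=np.degrees(np.arctan2(R[1,1],R[0,1]));tw=-((yawY-y+180)%360-180)
    print('t',s['time_s'],'pos',s['position'].round(4),'yawY',round(y,2),'q',s['qpos'].round(2),'F',s['wrist_force'].round(1),'open',round(s['opening'],4),'-> shift',d.round(4),'twist',round(tw,2))
    return d,tw
E
python3 - <<'E'
from fit import *
X=cloud('top',np.load('pics/a_top.npy'))
for p in ((30,40),(200,50),(300,55),(150,62),(400,50),(400,150),(300,170),(400,200)):print(p,X[p[1],p[0]].round(3))
for c in('top','side'):
    X=cloud(c,np.load(f'pics/a_{c}.npy'));im=cv2.imread(f'pics/a_{c}.png')
    m=(im.max(2)<70)&(X[...,0]>.42)&(X[...,0]<.51)&(X[...,1]>.15)&(X[...,1]<.25)&(X[...,2]>.03)
    P=X[m];print('handle',c,len(P),rect(P),np.percentile(P[:,2],[5,50,95]).round(4))
shift((.45,-.15,.25),-35)
E
```

```text
(30, 40) [0.772 0.418 0.53 ]
(200, 50) [0.756 0.156 0.528]
(300, 55) [0.745 0.002 0.53 ]
(150, 62) [0.743 0.237 0.516]
(400, 50) [ 0.751 -0.149  0.529]
(400, 150) [ 0.642 -0.201  0.326]
(300, 170) [ 0.649 -0.011  0.051]
(400, 200) [ 0.558 -0.243  0.163]
handle top 118 (array([465.9, 189.3]), array([15.7, 45.5]), 85.2) [0.0457 0.0519 0.0557]
handle side 131 (array([476.2, 195.1]), array([75.7, 32.7]), 19.2) [0.0401 0.0508 0.057 ]
t 0.1 pos [ 0.1731 -0.6259  0.2442] yawY -74.54 q [-1.38  0.12  1.65  0.    1.37 -0.08] F [-0.6 -0.2 -0.4] open 0.0852 -> shift [ 0.3937 -0.3849 -0.005 ] twist -39.54
```

Emit:
apply_moves(
  motion=[
    [0.028,-0.028,-0.002,-3],
    [0.056,-0.055,-0.004,-6],
    [0.084,-0.083,-0.006,-9],
    [0.113,-0.11,-0.008,-12],
    [0.141,-0.138,-0.01,-15],
    [0.169,-0.165,-0.01,-18],
    [0.197,-0.193,-0.01,-21],
    [0.225,-0.22,-0.01,-24],
    [0.253,-0.248,-0.01,-27],
    [0.281,-0.275,-0.01,-30],
    [0.31,-0.303,-0.01,-33],
    [0.338,-0.33,-0.01,-36],
    [0.366,-0.358,-0.01,-39],
    [0.394,-0.385,-0.01,-39.5],
  ],
  fingers=-1,
  newtons=40,
)

```text
time_s: 1.5
position: [0.4506, -0.1487, 0.255]
tcp_rot: [-2.786, -1.451, 0.0]
wrist_force: [-0.3, -0.4, -0.0]
opening: 0.0856
```

```bash
python3 -c "
from h import *
shift((.4815,.3785,.17),3)"
```

```text
t 1.5 pos [ 0.4506 -0.1487  0.255 ] yawY -34.98 q [-0.43 -0.28  2.02 -0.    1.41  0.18] F [-0.3 -0.4 -0. ] open 0.0856 -> shift [ 0.4497 -0.2769  0.085 ] twist -37.98
```

Emit:
apply_moves(
  motion=[
    [0.032,-0.02,0,-3],
    [0.064,-0.04,0,-6],
    [0.096,-0.06,0,-9],
    [0.128,-0.08,0,-12],
    [0.161,-0.099,0,-15],
    [0.193,-0.119,0,-18],
    [0.225,-0.138,0,-21],
    [0.257,-0.158,0,-24],
    [0.289,-0.178,0,-27],
    [0.321,-0.198,0.01,-30],
    [0.353,-0.217,0.03,-33],
    [0.385,-0.237,0.05,-36],
    [0.418,-0.257,0.07,-38],
    [0.45,-0.277,0.085,-38],
    [0.45,-0.277,0.085,-38],
    [0.45,-0.277,0.085,-38],
  ],
)

```text
time_s: 3.1
position: [0.4812, 0.3772, 0.169]
tcp_rot: [-2.162, -2.279, 0.004]
wrist_force: [1.1, 0.3, 0.0]
opening: 0.0857
```

```bash
python3 - <<'E'
from fit import *
shot('d')
shift((.4815,.3785,.031),3)
for c,P in zip(('top','side'),pts('d',(.42,.55,.3,.46),(.04,.06))):
    if len(P)>5: print(c,len(P),rect(P))
a=cv2.imread('pics/d_side.png')[200:350,230:430];cv2.imwrite('pics/d_crop.png',cv2.resize(a,None,fx=4,fy=4,interpolation=cv2.INTER_CUBIC))
E
```

```text
t 3.2 pos [0.4821 0.3765 0.1707] yawY 2.93 q [ 0.58  0.1   1.81 -0.    1.24  0.52] F [-0.4 -0.4 -0.4] open 0.0853 -> shift [ 0.0021 -0.0006  0.1397] twist -0.07
top 227 (array([480.2, 379.2]), array([30. , 89.8]), 3.2)
side 574 (array([481.6, 378.7]), array([33.5, 91.4]), 1.8)
```

View pics/d_crop.png

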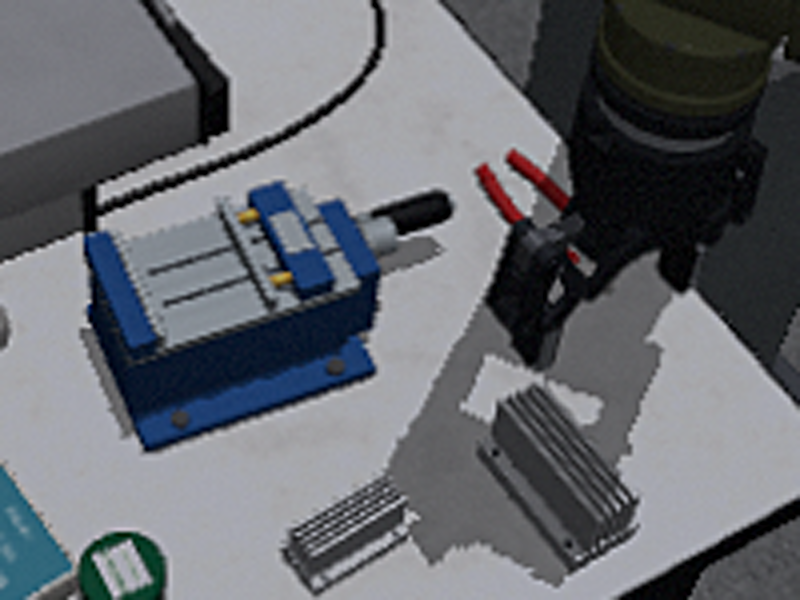

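The view shows the gripper over the large heat sink (565,470), with its jaws across the fins. Going down to grasp.

Emit:
apply_moves(
  motion=[
    [0.002,0,0.03,0],
    [0.002,0,0.06,0],
    [0.002,0,0.085,0],
    [0.002,0,0.105,0],
    [0.002,0,0.12,0],
    [0.002,0,0.13,0],
    [0.002,0,0.136,0],
    [0.002,0,0.136,0],
    [0.002,0,0.136,0],
  ],
)

```text
time_s: 4.1
position: [0.4825, 0.3794, 0.0353]
tcp_rot: [2.163, 2.278, 0.002]
wrist_force: [0.3, 1.5, 0.3]
opening: 0.0855
```

Emit:
apply_moves(
  motion=[
    [0,0,0,0],
    [0,0,0,0],
    [0,0,0,0],
    [0,0,0,0],
    [0,0,0,0],
    [0,0,0,0],
    [0,0,0,0],
    [0,0,0,0],
    [0,0,0,0],
    [0,0,0,0],
  ],
  fingers=1,
  newtons=50,
)

```text
time_s: 5.1
position: [0.4822, 0.3793, 0.0348]
tcp_rot: [2.163, 2.278, 0.002]
wrist_force: [0.9, -0.9, 4.2]
opening: 0.0295
```

Emit:
apply_moves(
  motion=[
    [0,0,-0.01,0],
    [0,0,-0.03,0],
    [0,0,-0.06,0],
    [0,0,-0.09,0],
    [0,0,-0.12,0],
    [0,0,-0.14,0],
    [0,0,-0.15,0],
    [0,0,-0.15,0],
    [0,0,-0.15,0],
  ],
)

```text
time_s: 6.0
position: [0.481, 0.3785, 0.1827]
tcp_rot: [-2.163, -2.278, 0.004]
wrist_force: [-0.2, -0.0, -2.4]
opening: 0.0291
```

Gripped: 29 mm over the fins, load about 2 N. Next I'll refine the vise frame (jaw faces, mid-line).

```bash
python3 - <<'E'
from fit import *
for k,P in zip(('top','side'),pts('a',(.5,.72,.12,.28),(.06,.12))):
    best=None
    J=P[(P[:,2]>.088)]
    c,s,a=rect(J);yaw=a-90;th=np.radians(yaw)
    ex=np.array([np.cos(th),np.sin(th)]);ey=np.array([-ex[1],ex[0]])
    u=P[:,:2]@ex;v=P[:,:2]@ey;uj=J[:,:2]@ex;vj=J[:,:2]@ey
    print(k,'yaw',yaw,'jaw v',np.percentile(vj,[1,99]).round(4),'uj range',np.percentile(uj,[.5,99.5]).round(4))
    vm=np.mean(np.percentile(vj,[1,99]));m=abs(v-vm)<.035
    b=np.arange(.50,.66,.003)
    ul=np.arange(uj.min()-.004,uj.max()+.004,.003)
    print([(round(1000*x),int(np.median(P[m&(abs(u-x)<.0015),2])*1000)) for x in ul if (m&(abs(u-x)<.0015)).sum()>3])
    for uu in(uj.min(),uj.max()):print(uu,'mid world',(ex*uu+ey*vm).round(4))
    print('ex',ex.round(4),'vm',vm.round(4))
E
```

```text
top yaw -5.700000000000003 jaw v [0.2198 0.299 ] uj range [0.5259 0.6517]
[(522, 80), (525, 81), (528, 94), (531, 94), (534, 95), (537, 94), (540, 93), (543, 93), (546, 94), (549, 93), (552, 81), (555, 80), (558, 81), (561, 81), (564, 94), (567, 94), (570, 80), (573, 80), (576, 79), (579, 79), (582, 80), (585, 79), (588, 80), (591, 80), (594, 80), (597, 80), (600, 80), (603, 80), (606, 79), (609, 79), (612, 80), (615, 80), (618, 79), (621, 80), (624, 81), (627, 79), (630, 88), (633, 94), (636, 93), (639, 93), (642, 93), (645, 94), (648, 93), (651, 92)]
0.5256888698089048 mid world [0.5489 0.2059]
0.6519958178827221 mid world [0.6745 0.1934]
ex [ 0.9951 -0.0993] vm 0.2594
side yaw -5.5 jaw v [0.2165 0.2979] uj range [0.5286 0.6542]
[(524, 79), (527, 85), (530, 93), (533, 94), (536, 94), (539, 94), (542, 94), (545, 94), (548, 93), (551, 88), (554, 80), (557, 80), (560, 81), (563, 91), (566, 94), (569, 89), (572, 80), (575, 79), (578, 80), (581, 80), (584, 80), (587, 80), (590, 80), (593, 79), (596, 80), (599, 80), (602, 79), (605, 80), (608, 79), (611, 80), (614, 80), (617, 79), (620, 79), (623, 79), (626, 79), (629, 80), (632, 93), (635, 94), (638, 93), (641, 93), (644, 93), (647, 93), (650, 93), (653, 85), (656, 66)]
0.5279050843620596 mid world [0.5501 0.2054]
0.6543313486532216 mid world [0.676  0.1933]
ex [ 0.9954 -0.0958] vm 0.2572
```

```bash
python3 -c "
from h import *
shift((.6225,.198,.18),-5.6)"
```

```text
t 6.0 pos [0.481  0.3785 0.1827] yawY 2.96 q [ 0.58  0.09  1.8  -0.    1.26  0.53] F [-0.2 -0.  -2.4] open 0.0291 -> shift [-0.1876  0.132   0.0027] twist 8.56
```

Emit:
apply_moves(
  motion=[
    [-0.012,0.008,0,1],
    [-0.03,0.021,0,2],
    [-0.05,0.035,0,3],
    [-0.07,0.049,0,4],
    [-0.09,0.063,0,5],
    [-0.11,0.077,0,6],
    [-0.13,0.092,0,7],
    [-0.15,0.106,0,8],
    [-0.17,0.12,0,8.6],
    [-0.183,0.129,0,8.6],
    [-0.188,0.132,0,8.6],
    [-0.188,0.132,0,8.6],
    [-0.188,0.132,0,8.6],
  ],
)

```text
time_s: 7.3
position: [0.6228, 0.1986, 0.1839]
tcp_rot: [-2.327, -2.109, 0.001]
wrist_force: [-0.0, 0.1, -1.4]
opening: 0.0295
```

```bash
python3 - <<'E'
from fit import *
shot('e')
shift((.6225,.198,.115),-5.6)
a=cv2.imread('pics/e_side.png')[190:340,210:410];cv2.imwrite('pics/e_crop.png',cv2.resize(a,None,fx=4,fy=4,interpolation=cv2.INTER_CUBIC))
for c,P in zip(('top','side'),pts('e',(.55,.70,.1,.3),(.135,.17))):
    if len(P)>5: print(c,len(P),rect(P),np.percentile(P[:,2],[2,50,98]).round(3))
E
```

```text
t 7.4 pos [0.6228 0.199  0.1842] yawY -5.58 q [0.23 0.18 1.7  0.   1.27 0.32] F [-0.7 -0.1 -2.7] open 0.0292 -> shift [-0.001  -0.0002  0.0692] twist 0.02
top 61 (array([620. , 199.8]), array([90.2, 45.9]), 85.0) [0.153 0.162 0.169]
side 254 (array([622.6, 206.5]), array([78., 47.]), 84.7) [0.15  0.162 0.169]
```

View pics/e_crop.png

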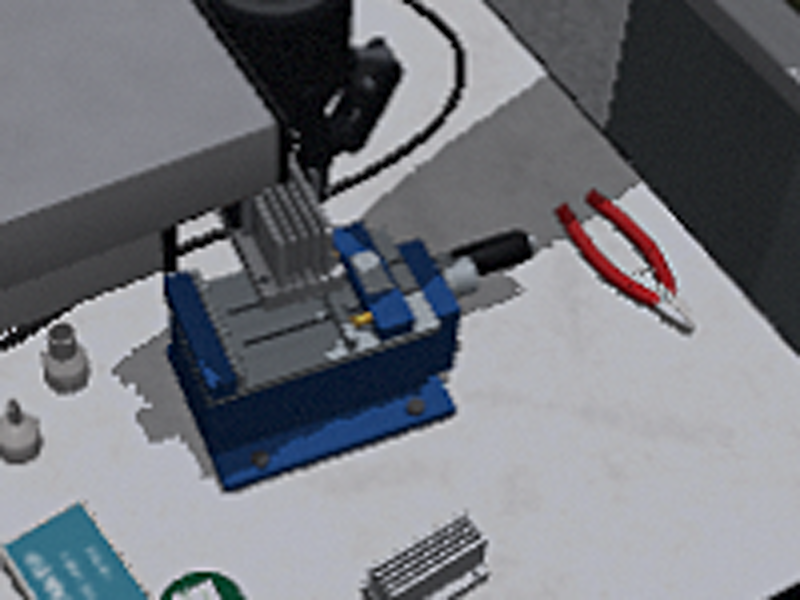

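The heat sink hangs level above the opening (crop (290,230)). Its measured yaw is -5° and it sits centred over the bed. Lowering it.

Emit:
apply_moves(
  motion=[
    [0,0,0.012,0],
    [0,0,0.028,0],
    [0,0,0.042,0],
    [0,0,0.053,0],
    [0,0,0.06,0],
    [0,0,0.064,0],
    [0,0,0.066,0],
    [0,0,0.068,0],
    [0,0,0.068,0],
    [0,0,0.068,0],
  ],
)

```text
time_s: 8.4
position: [0.6237, 0.1982, 0.117]
tcp_rot: [2.328, 2.109, 0.001]
wrist_force: [-0.2, -0.2, -2.5]
opening: 0.0292
```

Emit:
apply_moves(
  motion=[
    [0,0,0.001,0],
    [0,0,0.002,0],
    [0,0,0.002,0],
    [0,0,0.002,0],
  ],
)

```text
time_s: 8.8
position: [0.6236, 0.1982, 0.1148]
tcp_rot: [2.328, 2.109, 0.001]
wrist_force: [-0.9, -0.4, -0.3]
opening: 0.029
```

Emit:
apply_moves(
  motion=[
    [0,0,0,0],
    [0,0,0,0],
    [0,0,0,0],
    [0,0,0,0],
    [0,0,0,0],
    [0,0,0,0],
    [0,0,0,0],
    [0,0,0,0],
  ],
  fingers=-0.2,
)

```text
time_s: 9.6
position: [0.6234, 0.1981, 0.1143]
tcp_rot: [2.328, 2.109, 0.0]
wrist_force: [0.1, 0.0, -0.4]
opening: 0.0513
```

Emit:
apply_moves(
  motion=[
    [0,0,-0.01,0],
    [0,0,-0.03,0],
    [0,0,-0.06,0],
    [0,0,-0.09,0],
    [0,0,-0.12,0],
    [0,0,-0.12,0],
    [0,0,-0.12,0],
  ],
)

```text
time_s: 10.3
position: [0.6239, 0.1983, 0.236]
tcp_rot: [2.327, 2.109, 0.004]
wrist_force: [-0.1, -0.4, -1.1]
opening: 0.0513
```

```bash
python3 - <<'E'
from fit import *
th=np.radians(-5.6);ex=np.array([np.cos(th),np.sin(th)]);ey=np.array([-ex[1],ex[0]]);O=np.array([.593,.2011])
h=O-126*.001*ex
print('handle axis pt',h)
shift((h[0]-.003,h[1]-.024,.22),84.4)
shift((h[0]-.003,h[1]-.024,.22),-95.6)
E
```

```text
handle axis pt [0.46760135 0.21339545]
t 10.3 pos [0.6239 0.1983 0.236 ] yawY -5.64 q [0.23 0.14 1.65 0.   1.35 0.32] F [-0.1 -0.4 -1.1] open 0.0513 -> shift [-0.0245 -0.1577  0.0156] twist -90.04
t 10.3 pos [0.6239 0.1983 0.236 ] yawY -5.64 q [0.23 0.14 1.65 0.   1.35 0.32] F [-0.1 -0.4 -1.1] open 0.0513 -> shift [-0.0245 -0.1577  0.0156] twist 89.96
```

Emit:
apply_moves(
  motion=[
    [0,-0.01,0,-7],
    [0,-0.02,0,-15],
    [-0.002,-0.035,0,-23],
    [-0.004,-0.05,0,-31],
    [-0.008,-0.065,0,-39],
    [-0.011,-0.08,0,-47],
    [-0.014,-0.095,0,-55],
    [-0.017,-0.11,0,-63],
    [-0.02,-0.125,0,-71],
    [-0.022,-0.14,0,-79],
    [-0.024,-0.155,0.02,-87],
    [-0.024,-0.16,0.04,-90],
    [-0.024,-0.16,0.06,-90],
    [-0.024,-0.16,0.07,-90],
    [-0.024,-0.16,0.07,-90],
  ],
)

```text
time_s: 11.8
position: [0.46, 0.1894, 0.1614]
tcp_rot: [-0.154, -3.132, 0.003]
wrist_force: [-0.2, -0.4, 0.3]
opening: 0.0512
```

```bash
python3 - <<'E'
from fit import *
shot('f')
shift((.4633,.1897,.040),84.4)
a=cv2.imread('pics/f_side.png')[190:340,210:410];cv2.imwrite('pics/f_crop.png',cv2.resize(a,None,fx=4,fy=4,interpolation=cv2.INTER_CUBIC))
for c,P in zip(('top','side'),pts('f',(.58,.70,.1,.3),(.122,.14))):
    if len(P)>5: print('sink',c,len(P),rect(P),np.percentile(P[:,2],[2,50,98]).round(3))
E
```

```text
t 11.9 pos [0.4619 0.19   0.1643] yawY 84.35 q [ 0.28 -0.15  2.06  0.    1.23 -1.19] F [ 0.6 -0.4 -0.2] open 0.0516 -> shift [-1.500e-03 -1.000e-04  1.243e-01] twist -0.05
sink top 316 (array([621.3, 199.6]), array([90.4, 30.4]), 84.7) [0.123 0.131 0.136]
sink side 409 (array([622.8, 198.5]), array([93.2, 30.7]), 85.0) [0.122 0.13  0.135]
```

View pics/f_crop.png

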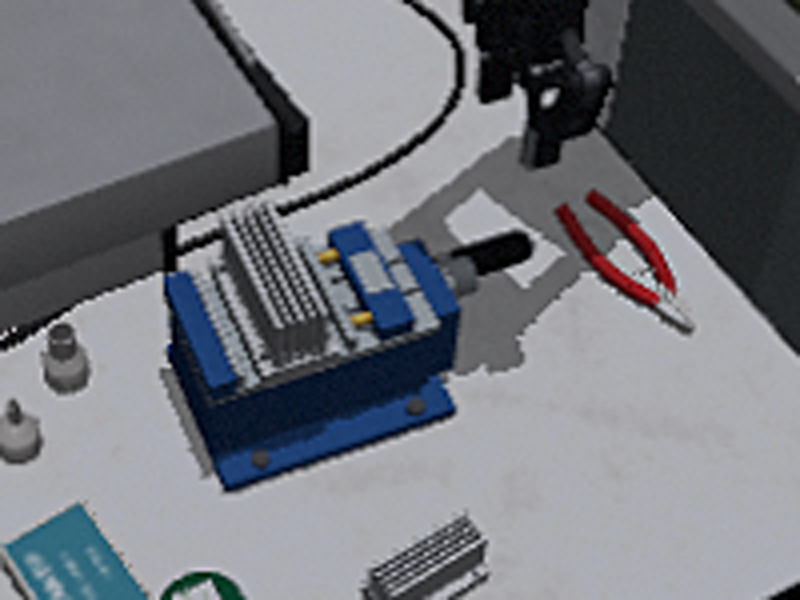

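The heat sink lies in the vise (275,285): tops at 0.131 m, yaw about -5.2°, centred, flange between the jaws. The handle is at (495,252) under the open fingers. Descending to grip it.

Emit:
apply_moves(
  motion=[
    [-0.0015,0,0.03,0],
    [-0.0015,0,0.06,0],
    [-0.0015,0,0.085,0],
    [-0.0015,0,0.105,0],
    [-0.0015,0,0.117,0],
    [-0.0015,0,0.124,0],
    [-0.0015,0,0.124,0],
    [-0.0015,0,0.124,0],
  ],
)

```text
time_s: 12.7
position: [0.4642, 0.1901, 0.0414]
tcp_rot: [0.155, 3.136, 0.001]
wrist_force: [-0.0, -1.1, 0.0]
opening: 0.051
```

Emit:
apply_moves(
  motion=[
    [0,0,0,0],
    [0,0,0,0],
    [0,0,0,0],
    [0,0,0,0],
    [0,0,0,0],
    [0,0,0,0],
    [0,0,0,0],
    [0,0,0,0],
  ],
  fingers=1,
  newtons=40,
)

```text
time_s: 13.5
position: [0.464, 0.1903, 0.0413]
tcp_rot: [0.155, 3.136, 0.002]
wrist_force: [-1.7, 2.1, 5.6]
opening: 0.0206
```

```bash
python3 - <<'E'
from h import *
shift((.4633,.1897,.040),84.4)
a0=2.22
for d in range(0,361,15):
    a=a0+np.radians(d);print(d,round(-.03*(np.sin(a)-np.sin(a0)),4),round(-.03*(np.cos(a)-np.cos(a0)),4))
E
```

```text
t 13.5 pos [0.464  0.1903 0.0413] yawY 84.36 q [ 0.28  0.02  2.13  0.    0.99 -1.19] F [-1.7  2.1  5.6] open 0.0206 -> shift [ 0.0007 -0.0006  0.0013] twist -0.04
0 -0.0 -0.0
15 0.0055 0.0056
30 0.0123 0.0095
45 0.0198 0.0116
60 0.0277 0.0116
75 0.0352 0.0096
90 0.042 0.0058
105 0.0476 0.0003
120 0.0516 -0.0065
135 0.0536 -0.0141
150 0.0537 -0.0219
165 0.0517 -0.0295
180 0.0478 -0.0363
195 0.0423 -0.0418
210 0.0355 -0.0458
225 0.028 -0.0479
240 0.0201 -0.0479
255 0.0126 -0.0459
270 0.0058 -0.042
285 0.0002 -0.0365
300 -0.0038 -0.0298
315 -0.0058 -0.0222
330 -0.0059 -0.0144
345 -0.0039 -0.0068
360 0.0 0.0
```

Emit:
apply_moves(
  motion=[
    [0,0.0026,0.003,0],
    [0,0.0055,0.0056,0],
    [0,0.009,0.0078,0],
    [0,0.0123,0.0095,0],
    [0,0.016,0.0108,0],
    [0,0.0198,0.0116,0],
    [0,0.0277,0.0116,0],
    [0,0.0352,0.0096,0],
    [0,0.042,0.0058,0],
    [0,0.042,0.0058,0],
    [0,0.042,0.0058,0],
  ],
)

```text
time_s: 14.6
position: [0.468, 0.2302, 0.0361]
tcp_rot: [0.154, 3.138, -0.006]
wrist_force: [-3.1, -7.3, 13.3]
opening: 0.0204
```

```bash
python3 - <<'E'
from fit import *
shift((.4633,.1897,.040),84.4)
shot('g')
a=cv2.imread('pics/g_side.png')[190:340,210:410];cv2.imwrite('pics/g_crop.png',cv2.resize(a,None,fx=4,fy=4,interpolation=cv2.INTER_CUBIC))
E
```

```text
t 14.6 pos [0.468  0.2302 0.0361] yawY 84.4 q [ 0.36  0.07  2.09 -0.    0.98 -1.11] F [-3.1 -7.3 13.3] open 0.0204 -> shift [ 0.0007 -0.0408 -0.0038] twist -0.0
```

View pics/g_crop.png

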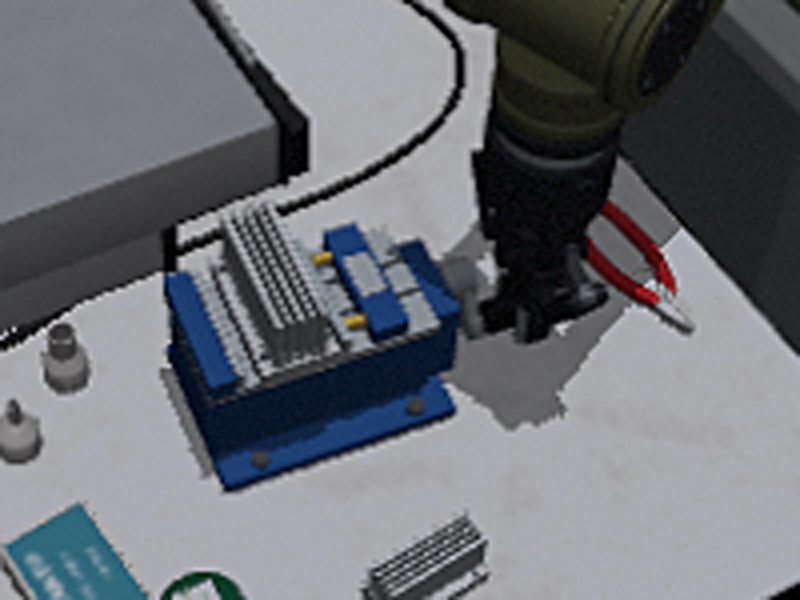

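The crank followed 90°: the handle is now lower right, and the sliding jaw has moved towards the heat sink. Radial force is about 15 N, so I'll shift the circle by about 1 mm and carry on.

Emit:
apply_moves(
  motion=[
    [0,0.005,-0.006,0],
    [0,0.009,-0.013,0],
    [0,0.011,-0.0206,0],
    [0,0.0112,-0.0285,0],
    [0,0.0092,-0.0361,0],
    [0,0.0053,-0.0429,0],
    [0,-0.0002,-0.0484,0],
    [0,-0.007,-0.0524,0],
    [0,-0.0145,-0.0545,0],
    [0,-0.0224,-0.0545,0],
    [0,-0.0299,-0.0525,0],
    [0,-0.0367,-0.0486,0],
    [0,-0.0367,-0.0486,0],
  ],
)

```text
time_s: 16.0
position: [0.4643, 0.1941, 0.0841]
tcp_rot: [0.155, 3.137, -0.003]
wrist_force: [-1.0, -3.8, 6.9]
opening: 0.0205
```

```bash
python3 - <<'E'
from fit import *
shift((.4633,.1897,.040),84.4)
E
```

```text
t 16.0 pos [0.4643 0.1941 0.0841] yawY 84.35 q [ 0.29 -0.04  2.11 -0.    1.07 -1.18] F [-1.  -3.8  6.9] open 0.0205 -> shift [ 0.0006 -0.0045  0.0441] twist -0.05
```

Emit:
apply_moves(
  motion=[
    [0,-0.0056,0.0055,0],
    [0,-0.0096,0.0122,0],
    [0,-0.0116,0.0198,0],
    [0,-0.0117,0.0276,0],
    [0,-0.0097,0.0352,0],
    [0,-0.0058,0.042,0],
    [0,-0.0003,0.0476,0],
    [0,0.0065,0.0515,0],
    [0,0.014,0.0536,0],
    [0,0.0219,0.0536,0],
    [0,0.0294,0.0516,0],
    [0,0.0362,0.0478,0],
    [0,0.0362,0.0478,0],
  ],
)

```text
time_s: 17.3
position: [0.4679, 0.23, 0.0359]
tcp_rot: [0.152, 3.138, -0.007]
wrist_force: [-1.6, -7.8, 12.0]
opening: 0.0199
```

```bash
python3 - <<'E'
from fit import *
shift((.4633,.1897,.040),84.4)
shot('k')
a=cv2.imread('pics/k_side.png')[210:310,230:360];cv2.imwrite('pics/k_crop.png',cv2.resize(a,None,fx=6,fy=6,interpolation=cv2.INTER_CUBIC))
E
```

```text
t 17.3 pos [0.4679 0.23   0.0359] yawY 84.45 q [ 0.36  0.07  2.09 -0.01  0.98 -1.12] F [-1.6 -7.8 12. ] open 0.0199 -> shift [ 0.0007 -0.0406 -0.0039] twist 0.05
```

View pics/k_crop.png

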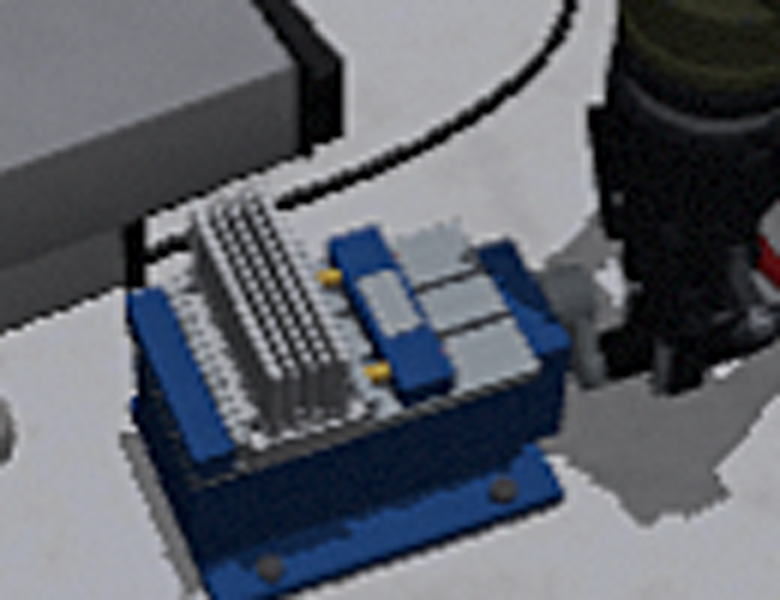

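The sliding jaw is now close behind the heat sink (crop (390,310) against the fins at (270,310)). I'll measure from depth whether it is in contact.

```bash
cat > chk.py <<'E'
from fit import *
def chk(tag):
  th=np.radians(-5.6);ex=np.array([np.cos(th),np.sin(th)]);ey=np.array([-ex[1],ex[0]]);O=np.array([.593,.2011])
  for c,P in zip(('top','side'),pts(tag,(.5,.72,.1,.3),(.06,.14))):
    u=(P[:,:2]-O)@ex*1000;v=(P[:,:2]-O)@ey*1000;z=P[:,2]*1000
    F=P[(z>122)&(u>0)]; cc,s,a=rect(F);q=(np.array(cc)/1000-O)
    print(c,'fins x,y',(q@ex*1000).round(1),(q@ey*1000).round(1),'size',s,'ang',a,'ztop',np.median(F[:,2]).round(4))
    m=(abs(v)<35)
    print('  prof',[(int(x),int(np.median(z[m&(abs(u-x)<1)]))) for x in np.arange(-60,80,2) if (m&(abs(u-x)<1)).sum()>3])
E
python3 -c "
from chk import *
chk('a' if 0 else 'f');chk('k')"
```

```text
top fins x,y 28.3 1.3 size [90.4 30.4] ang 84.7 ztop 0.1307
  prof [(-60, 78), (-58, 80), (-56, 80), (-54, 80), (-52, 80), (-50, 79), (-48, 81), (-46, 81), (-44, 87), (-42, 93), (-40, 94), (-38, 95), (-36, 95), (-34, 95), (-32, 94), (-30, 94), (-28, 94), (-26, 93), (-24, 93), (-22, 93), (-20, 80), (-18, 80), (-16, 81), (-14, 80), (-12, 79), (-10, 80), (-8, 91), (-6, 94), (-4, 95), (-2, 92), (0, 79), (2, 78), (4, 79), (6, 90), (8, 93), (10, 94), (12, 94), (14, 118), (16, 131), (18, 129), (20, 119), (22, 131), (26, 116), (28, 126), (30, 131), (34, 122), (36, 132), (38, 129), (40, 124), (42, 131), (44, 130), (50, 93), (52, 91), (54, 79), (56, 80), (58, 80), (60, 90), (62, 93), (64, 93), (66, 93), (68, 93), (70, 94), (72, 93), (74, 94), (76, 93), (78, 94)]
side fins x,y 29.9 0.3 size [93.2 30.7] ang 85.0 ztop 0.1304
  prof [(-58, 79), (-56, 79), (-54, 80), (-52, 80), (-50, 80), (-48, 81), (-44, 91), (-42, 93), (-40, 94), (-38, 94), (-36, 93), (-34, 94), (-32, 94), (-30, 94), (-28, 93), (-26, 94), (-24, 94), (-22, 93), (-20, 86), (-18, 80), (-16, 80), (-14, 80), (-12, 80), (-10, 89), (-8,
[... 1096 characters left out ...]
side fins x,y 38.1 -0.3 size [92.8 30.6] ang 84.1 ztop 0.1306
  prof [(-58, 79), (-56, 80), (-54, 80), (-52, 80), (-50, 80), (-48, 79), (-46, 80), (-44, 80), (-42, 79), (-40, 79), (-38, 80), (-36, 80), (-34, 80), (-32, 79), (-30, 80), (-28, 80), (-24, 92), (-22, 93), (-20, 94), (-18, 94), (-16, 94), (-14, 94), (-12, 94), (-10, 94), (-8, 94), (-6, 94), (-4, 94), (-2, 93), (0, 84), (2, 80), (4, 81), (6, 89), (8, 91), (10, 93), (12, 93), (14, 93), (24, 131), (26, 128), (28, 127), (32, 129), (34, 127), (38, 130), (40, 125), (44, 131), (46, 125), (50, 131), (52, 119), (54, 107), (56, 94), (58, 93), (60, 94), (62, 94), (64, 93), (66, 93), (68, 93), (70, 94), (72, 93), (74, 93), (76, 93), (78, 94)]
```

The jaw has advanced 20 mm (450°). The heat sink is against the fixed jaw (x ≈ 37.4 mm) and the pad gap is down from about 12 to 8 mm, so the pad is pressed in about 3.6 mm. Another 80° should bring it to about 7 mm.

Emit:
apply_moves(
  motion=[
    [0,0.0029,-0.0025,0],
    [0,0.0056,-0.0055,0],
    [0,0.0078,-0.0088,0],
    [0,0.0096,-0.0123,0],
    [0,0.0108,-0.016,0],
    [0,0.0116,-0.0199,0],
    [0,0.0119,-0.0238,0],
    [0,0.0117,-0.0277,0],
    [0,0.0109,-0.0316,0],
    [0,0.0097,-0.0353,0],
    [0,0.0086,-0.0376,0],
    [0,0.0086,-0.0376,0],
    [0,0.0086,-0.0376,0],
  ],
)

```text
time_s: 18.7
position: [0.4688, 0.2407, 0.0718]
tcp_rot: [0.154, 3.136, 0.003]
wrist_force: [6.1, 5.6, -4.0]
opening: 0.0202
```

Emit:
apply_moves(
  motion=[
    [0,0,0,0],
    [0,0,0,0],
    [0,0,0,0],
    [0,0,0,0],
    [0,0,0,0],
    [0,0,0,0],
    [0,0,0,0],
  ],
  fingers=-0.2,
)

```text
time_s: 19.4
position: [0.4682, 0.2397, 0.073]
tcp_rot: [0.155, 3.138, 0.0]
wrist_force: [-0.4, 0.5, -0.2]
opening: 0.0516
```

Emit:
apply_moves(
  motion=[
    [-0.002,0,-0.01,0],
    [-0.002,0,-0.03,0],
    [-0.002,0,-0.06,0],
    [-0.002,0,-0.09,0],
    [-0.002,0,-0.12,0],
    [-0.002,0,-0.15,0],
    [-0.002,0,-0.15,0],
    [-0.002,0,-0.15,0],
  ],
)

```text
time_s: 20.2
position: [0.4707, 0.2397, 0.2245]
tcp_rot: [0.155, 3.135, 0.002]
wrist_force: [-0.5, 0.3, -1.4]
opening: 0.0512
```

```bash
python3 - <<'E'
from chk import *
shot('m');chk('m')
shift((.4633,.1897,.040),84.4)
a=cv2.imread('pics/m_side.png')[200:320,230:400];cv2.imwrite('pics/m_crop.png',cv2.resize(a,None,fx=4.5,fy=4.5,interpolation=cv2.INTER_CUBIC))
E
```

```text
top fins x,y 36.6 0.8 size [89.3 30.4] ang 84.3 ztop 0.131
  prof [(-60, 76), (-58, 80), (-56, 79), (-54, 80), (-52, 79), (-50, 79), (-48, 81), (-46, 79), (-44, 80), (-42, 79), (-40, 80), (-38, 79), (-36, 79), (-34, 80), (-32, 80), (-30, 79), (-28, 80), (-26, 80), (-24, 80), (-22, 83), (-20, 94), (-18, 93), (-16, 94), (-14, 93), (-12, 94), (-10, 95), (-8, 94), (-6, 93), (-4, 93), (-2, 93), (0, 93), (2, 91), (4, 81), (6, 81), (8, 90), (10, 92), (12, 94), (14, 93), (16, 93), (18, 93), (20, 93), (22, 113), (24, 131), (26, 131), (28, 116), (30, 126), (32, 130), (36, 121), (38, 131), (42, 121), (44, 131), (48, 124), (50, 131), (52, 131), (58, 94), (60, 92), (62, 94), (64, 93), (66, 93), (68, 93), (70, 93), (72, 93), (74, 94), (76, 93), (78, 93)]
side fins x,y 38.4 0.2 size [91.7 30.1] ang 84.4 ztop 0.1307
  prof [(-60, 75), (-58, 79), (-56, 80), (-54, 80), (-52, 80), (-50, 79), (-48, 80), (-46, 80), (-44, 79), (-42, 80), (-40, 80), (-38, 80), (-36, 80), (-34, 80), (-32, 79), (-30, 80), (-28, 80), (-26, 79), (-24, 81), (-22, 88), (-20, 92), (-18, 94), (-16, 94), (-14, 94), (-12, 94), (-10, 93), (-8, 94), (-6, 94), (-4, 94), (-2, 93), (0, 93), (2, 91), (4, 84), (6, 89), (8, 92), (10, 93), (12, 94), (24, 131), (26, 130), (28, 126), (32, 127), (34, 126), (38, 130), (40, 125), (44, 131), (46, 126), (50, 132), (52, 119), (54, 104), (56, 93), (58, 93), (60, 93), (62, 93), (64, 93), (66, 93), (68, 93), (70, 93), (72, 93), (74, 93), (76, 93), (78, 93)]
t 20.3 pos [0.4696 0.2392 0.2219] yawY 84.35 q [ 0.37 -0.13  1.95 -0.    1.33 -1.1 ] F [ 0.7 -0.7  0.1] open 0.0511 -> shift [ 0.0011 -0.0498  0.182 ] twist -0.05
```

View pics/m_crop.png

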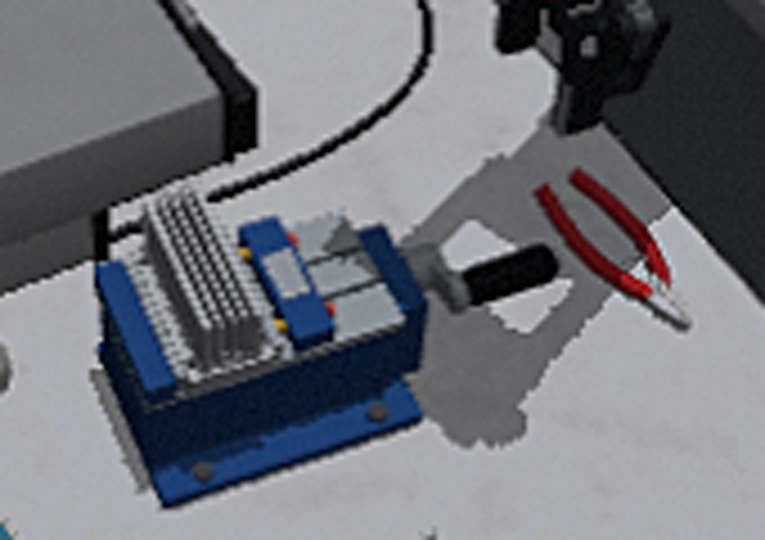

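The red pin ends now show behind the sliding jaw ((293,240) and (330,310)). The handle is free at (510,275) and the cutters look undisturbed. The gap from jaw to pad went from about 12 to 4.5 mm, so the pad is in about 7 mm. Handing in.

```bash
python3 -c "
from h import *
print(r.close_job())"
```

```text
the job is handed in; nothing more can be done
None
```

I set the larger heat sink fins up on the vise bed and let go. I then cranked the handle about 530° clockwise in one grip, released it, raised the tool about 0.15 m clear and handed the job in at about 20 s. The hand-in gives no verdict.

Last checks, from both cameras' depth and the side picture, all agreed with a firm hold:

- **Position:** the heat sink is against the fixed jaw at x ≈ 37.5 mm in the vise frame (limit 41.5) and within 1 mm of centre along the jaws.
- **Level and alignment:** fin tops were measured at 131 mm, which fits it lying on the bed (nominal 132). It lies along the jaws to within about 0.2° of the vise.
- **Pad:** pushed in about 7 mm of its 12. The jaw travelled 23.5 mm, as expected for 530°, the jaw-to-pad gap fell from about 12 to 4.5 mm, and the red pin ends show behind the jaw.
- **Clear of the work:** the robot touched nothing at the end, with wrist force near 0 N.
- **Cutters and pen:** in the pictures the cutters looked undisturbed. I did not measure them, and did not check the pen again after the start, but the arm did not go near it.

The two cameras differed by about 1.5 mm along the screw axis, within their calibration. While cranking, the wrist felt up to about 15 N from a roughly 1 mm error in my circle.

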